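Press a label holder home behind the shelf lip

TASK

The aluminium label holder sits sunk flush between the jaws of the steel filing block, where its top edge was filed: push the block's spring ejector button fully in so that the holder slides out of the slot's open end, then let the button spring back. Take the holder and push its tongue fully down behind the lip along the front of the tiled shelf, card window facing outward away from the shelf, centred in front of the jar with the ball-knob stopper, the one place that has no label yet. Finish while still holding it there pressed firmly home with a steady push of 5 N or more so that its adhesive foot takes (do not let go), and leave the other things on the bench and shelf where they are.

Things in the scene. Friction and masses are not known exactly. Their poses are not given: they have to be found in the camera images.
- holder_center (a point): centre of the loose aluminium label holder (50 to 85 g, 62 mm high): frame 60 long (x) x 9 thick (y) x 38 high, over a tongue 54 x 4 x 24 high with rounded bottom edge. Point is 31 mm above the tongue's bottom, 7 mm above the frame's shoulder, 31 mm below the top. z up; card window on its -y face. Starts in the block's slot, axes as the block's, top level with the jaws: no grip there
- holder_foot (a point): middle of the bottom edge of the label holder's tongue, same axes as holder_center, 31 mm below it
- holder_window (a point): middle of the label holder's card window, on its -y face, 42 mm above the tongue's bottom and 4.5 mm from its mid-plane, same axes
- block: steel edge-filing block, fixed. Origin on the bench under the slot's mid-line; x along the slot to its open end, z up. Base plate 12 high, x -62 to +85 mm, 62 wide. Two jaws from x -62 to +30 mm, 45 mm over both, tops 74 mm above the bench; slot between them 10.5 wide, floor 12 mm above the bench, closed at the rear, open above and at +x
- slot_mouth (a point): middle of the slot's open end at jaw-top height, on the block (x = +30 mm). The holder starts centred at block x = 0 and is ejected about 40 mm along +x: then 40 mm of it stand clear of the jaws over the base plate, 20 mm are still in the slot; it can be gripped there by its faces and lifted straight up
- ejector (a joint): travel of the spring ejector slide into the filing block, m: 0 at rest (out), 0.040 fully in. It moves along the block's +x; the spring needs about 2 N to start and 8 N fully in, and returns the slide when released, leaving the label holder out
- button (a point): centre of the rear face of the ejector's round thumb button (36 mm diameter, 8 mm thick, face pointing to the block's -x, centre 42 mm above the bench); it is pushed along the block's +x. At rest it lies at x = -112 mm of the block. Behind it and beneath it is open bench
- shelf: tiled shelf, fixed, 360 long, 190 deep, white tile top 106 mm above the bench. Origin on the bench straight below the middle of the channel along its front edge; x along the lip, y to the shelf's back, z up; the lip's outside faces -y. Two holders of the same kind are already fitted in the channel, before the canister and the pot; places are about 100 mm apart
- lip_channel (a point): middle of the floor of the aluminium channel at the shelf's front edge, 88 mm above the bench, axes as the shelf's. Channel 7 mm wide (y -3.5 to +3.5 mm), open on top, along the whole shelf. The lip's flared rim reaches 21.5 mm above this floor and out to y = -9 mm; the tile edge behind, 18 mm high, is rounded 3 mm. Home: tongue bottom on this floor, frame 2.5 mm above the rim
- jar: green glass jar with ball-knob stopper, 62 mm diameter, 76 mm high, loose, standing on the shelf at its left, middle or right place, about 85 mm behind the lip; origin at the centre of its underside, axes as the shelf's. The label holder belongs straight in front of it at the lip (same x in the shelf's frame)
- canister: aluminium screw-top canister, 63 mm diameter, 67 mm high, loose, on the shelf; origin at the centre of its underside; leave alone
- pot: low open white ceramic pot, 78 mm diameter, 34 mm high, a few ring blanks in it, loose, on the shelf; origin at the centre of its underside; leave alone
- anvil: small steel bench anvil with one horn, 101 x 46 x 50 mm high, loose, on the bench; origin at its underside; leave alone
- tweezers: brass tweezers, 128 mm long, 8 mm high, lying on the bench beside the filing block, about 100 mm to its +y side; leave alone
- file: hand file with wooden handle, 195 mm long, 17 mm high, lying on the bench beside the filing block, about 100 mm to its -y side; leave alone
- compound_bar: bar of red-brown polishing compound 95 x 42 x 30 mm, loose, on the bench; leave alone
There are look-alikes about, which are no part of the job. What is shaped like the block but pink is not meant.

How it is judged:
By the outcome, as a careful person would: the job done as asked, in the order asked, and still so for the second after the job is handed in, while the arm keeps its last pose, push and grip.
It also fails if it takes over 54 s, if anything falls off the work surface, if the arm or the gripper's body presses on something with over 40 N, if the wrist force passes 120 N, or if a joint passes its speed limit or range.

ROBOT

A 7-joint arm with a two-finger parallel gripper is mounted at the origin on the work surface. World frame = base frame: x ahead of the robot, y to its left, z up, the work surface at z = 0. Lengths are in m, angles in rad, forces in N, time in s.
With the tool pointing down it reaches from about 0.35 to 0.9 m from the base axis. Payload 8.1 kg.
Tool frame: the origin (TCP) lies at the very end of the fingers, on their centre line; the grasp point (between the pads) lies arm.hold_point_z behind it (arm.hold_point_z is the distance from the TCP to the grasp point, in m); z points along the fingers, y is the line along which they close (so a half turn about z gives the same grasp; the last joint's range is limited). The gripper opens to 92 mm and grips with 3 to 60 N. Pads are 19 mm wide; open, the fingers measure 130 mm over their backs; the gripper's body (75 mm by 190 mm) begins 47 mm behind the grasp point.
Start: joints at [-1.26, 0.434, 0.025, 1.573, -0.012, 1.134, -0.075], TCP at [0.251, 0.572, 0.227] pointing down, gripper open.
Joint ranges: [-2.62, 2.62], [-0.44, 2.09], [-1.27, 1.32], [0.08, 2.57], [-1.32, 4.46], [0.12, 2], [-2.74, 2.74]. Speed limits (rad/s): [2.22, 2.22, 3.01, 3.01, 3.14, 3.14, 3.14].

INTERFACE

Orientations are given as a rotation vector (axis times angle).
In Python, from cell import arm, vision, job, cut_out gives the robot as it stands. The module is installed in compiled form; this text tells all that it offers.
- The arm moves only by the tool play_rows, never from a script. Its argument "increments" is text: rows parted by semicolons, each of 5 numbers parted by spaces: the shift along the tool's x, y, z in cm, then the turn about the tool's z in degrees, then the opening, from -1 (shut) to 1 (fully open), so that 0 is half open. A call has 1 to 5 rows; each row shifts and turns the commanded pose from where the row before left it, along the tool's axes as they then stand; what a row does not reach is not made up. A row lasts 1/12 s, in which the tool goes at most 41.7 mm and 7.16 degrees, less where a joint would pass 70% of its speed; a pose out of reach is approached as far as the arm can. A call is refused whole if a number of a shift passes 4.17 or a number of a turn 7.16, either way. A call with a gripper value outside its range is refused whole. The fingers move at their own pace and stop on an object; "grip_force" is the grip in N (left out, the last holds). Time passes only in rows, so rows that do not move let the fingers close. It gives the time, the measured TCP pose, the force, the opening and the grip force at its end, in the units of the state.
- arm.observe(): the state, without advancing time (a new reading comes with each control period).
- vision.get_image(name): name is "scene" or "side" or "wrist"; returns a dict with "frame" (480x640x3 uint8, red, green, blue), "z_map" (480x640 float32, m along the optical axis (not along the pixel's ray), 0 where there is no reading), "mtx" (3x3 intrinsics, pixels), "cam_to_world" (4x4, takes a point from camera to world coordinates). Camera axes: x right, y up, looking along -z (the intrinsics and any distortion apply to the point x, -y, -z); pixel columns grow to the right and rows downward; lengths in m; the calibration is good to about 2 mm. A picture is of the moment at which its call begins.
- job.sign_off(): hands the job in; it is judged then, once.
Trained networks look in a picture, given as the dict that the camera call returned (one of the last four; its "shot" number tells which), for a name from the list of things; names that differ only in an ending like _2 or _b are one class to them, and where a whole thing is asked for, a point or a joint stands for the part that bears it (a point fixed in the world has none). Each returns a list of dicts, best first, with "confidence" (0 to 1); they miss things now and then, are a little off and sometimes report something else, mostly with a low value. They report only what shows in the picture. A call takes as long as a camera call. They do not tell look-alikes from the thing itself.
- cut_out(query, picture): "mask" (480x640 bool, what is visible of it) and "point" ([row, column] in pixels, amid what is visible of it).
The state is a dict: "clock": time; "joints": joint angles; "dq": joint speeds; "joint_efforts": joint torques, N m; "position": TCP position; "ee_rot": TCP orientation; "force": force on the tool from outside, world axes, zero at the start; "ft_torque": the same for the moment, N m; "width": opening from 0.0 (shut) to 1.0 (fully open); "gripper_force": force on a finger pad.
Only numpy, scipy, OpenCV 4.12 (cv2) and the standard library are available. Lean on these libraries where they do the work, as an engineer would, in place of code of your own. Each camera call takes 0.05 s, during which the arm holds its last target. There are 200 camera calls.

## Working session

There is one attempt and no reset: what is moved stays moved. The work goes in short steps, Python scripts to look and compute and a tool call to move; the robot and the scene stay as the last step left them, time stands still between calls to the robot, and variables do not carry over. Pictures are saved under pics/ and viewed, at most 10 in all, crops included, and the job is handed in when it is done.

Besides the shell and the picture viewer there is one more tool, called after ">>>" by a JSON object that holds its "name" and its "arguments", one argument or row to a line. play_rows: Moves the arm, as the interface text tells. Its arguments: {"type":"object","properties":{"increments":{"type":"string"},"grip_force":{"type":"number"}},"required":["increments"]}

```bash
mkdir -p pics; cat > h.py <<'E'
import numpy as np, cv2
from cell import arm, vision, job, cut_out
def pts(im, mask=None):
    z=im["z_map"]; K=im["mtx"]; T=im["cam_to_world"]
    v,u=np.nonzero((z>0) if mask is None else (mask&(z>0)))
    d=z[v,u]; x=(u-K[0,2])/K[0,0]*d; y=(v-K[1,2])/K[1,1]*d
    P=np.c_[x,-y,-d,np.ones(len(d))]@T.T
    return P[:,:3]
def save(im,name): cv2.imwrite(f"pics/{name}.png",im["frame"][:,:,::-1])
def px(im,p):
    q=np.linalg.inv(im["cam_to_world"])@np.r_[p,1]
    K=im["mtx"]; return K[0,0]*q[0]/-q[2]+K[0,2], K[1,1]*-q[1]/-q[2]+K[1,2]
E
python3 - <<'E'
from h import *
s=arm.observe(); print(s, arm.hold_point_z)
for n in ["scene","side"]:
    im=vision.get_image(n); save(im,n+"0")
    print(n, im["cam_to_world"].round(3).tolist(), im["mtx"].round(1).tolist())
    for q in ["block","button","shelf","jar","canister","pot","holder_center","anvil","compound_bar","tweezers","file"]:
        for r in cut_out(q,im)[:4]:
            P=pts(im,r["mask"])
            if len(P): print(q,round(r["confidence"],2),r["point"],len(P),np.median(P,0).round(3),P.min(0).round(3),P.max(0).round(3))
E
```

```text
{'clock': 0.0, 'joints': array([-1.25961964,  0.43520002,  0.0249556 ,  1.57409756, -0.01159584,
        1.1340274 , -0.07507888]), 'dq': array([-1.54161821e-05, -3.71381856e-04,  3.84939177e-04, -3.85675821e-04,
       -6.00212836e-04, -1.68211624e-04,  1.85417372e-03]), 'joint_efforts': array([ 1.46431194e-03, -6.67862749e+01,  9.85829718e-01, -3.14449668e+01,
       -6.02539815e-02,  4.33138444e-02,  2.06602590e-04]), 'position': array([0.25112874, 0.57175639, 0.22595888]), 'ee_rot': array([-6.45341225e-01, -3.07440260e+00,  2.47589052e-03]), 'force': array([ 0.18939984, -0.32870518, -0.48096993]), 'ft_torque': array([-0.03805776,  0.0326636 , -0.02933873]), 'gripper_force': 0.0, 'width': 1.0014154741309649} 0.0188
scene [[0.76, -0.502, 0.413, 0.982], [0.65, 0.576, -0.496, -0.492], [0.012, 0.645, 0.764, 0.856], [0.0, 0.0, 0.0, 1.0]] [[595.4, 0.0, 319.8], [0.0, 595.4, 229.0], [0.0, 0.0, 1.0]]
block 0.9 [335.6, 243.2] 4588 [ 0.594 -0.207  0.043] [ 0.514 -0.302 -0.004] [ 0.651 -0.106  0.079]
block 0.69 [241.2, 143.8] 3917 [ 0.327 -0.179  0.042] [ 0.209 -0.262 -0.004] [ 0.399 -0.088  
[... 3196 characters left out ...]
]
pot 0.56 [133.8, 332.4] 931 [0.646 0.226 0.145] [ 0.619  0.209 -0.004] [0.734 0.521 0.182]
holder_center 0.51 [342.3, 369.3] 238 [ 0.585 -0.199  0.073] [ 0.57  -0.222  0.052] [ 0.602 -0.168  0.077]
anvil 0.72 [306.6, 467.6] 1299 [ 0.783 -0.163  0.043] [ 0.762 -0.192 -0.001] [ 0.808 -0.091  0.054]
anvil 0.44 [364.2, 362.9] 3355 [ 0.572 -0.232  0.052] [ 0.523 -0.303 -0.003] [ 0.648 -0.098  0.077]
compound_bar 0.98 [236.9, 423.3] 976 [0.772 0.014 0.029] [ 0.73  -0.02  -0.001] [0.824 0.068 0.034]
tweezers 0.53 [371.5, 303.3] 173 [ 0.481 -0.19   0.006] [ 0.466 -0.21  -0.003] [ 0.516 -0.144  0.011]
file 0.69 [367.9, 422.8] 1068 [ 0.672 -0.24   0.012] [ 0.641 -0.316 -0.003] [ 0.717 -0.129  0.019]
```

View pics/scene0.png

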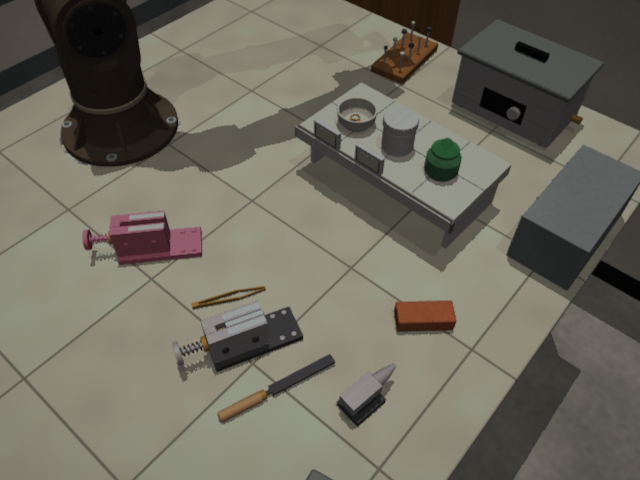

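View pics/side0.png

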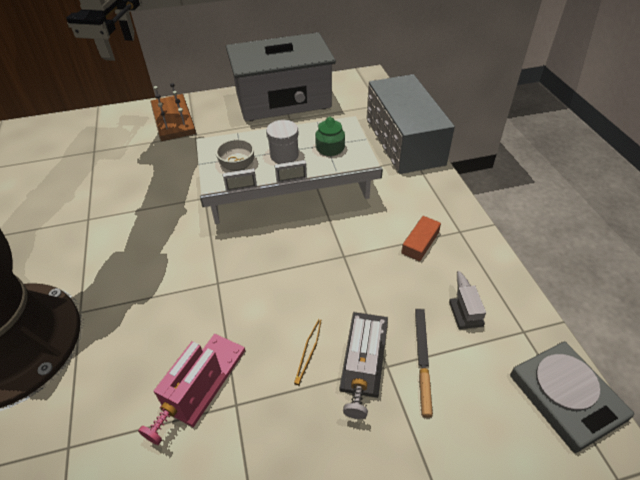

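The pictures show the steel block at scene (250,335) with its button at (182,350). The pink look-alike is at (150,240). The green jar is at (443,160) at the shelf's right place, with no label in front of it. Next I measure the block and shelf frames.

```bash
cat >> h.py <<'E'
def rect(P):
    r=cv2.minAreaRect((P[:,:2]*1000).astype(np.float32)); return np.array(cv2.boxPoints(r)).round(1).tolist(), np.round(r[0],1), np.round(r[1],1), round(r[2],2)
E
python3 - <<'E'
from h import *
for n in ["scene","side"]:
    im=vision.get_image(n); A=pts(im)
    b=A[(abs(A[:,0]-.585)<.09)&(abs(A[:,1]+.2)<.13)]
    j=b[(b[:,2]>.068)&(b[:,2]<.085)]; print(n,"jaw",len(j),np.median(j[:,2]).round(4),rect(j))
    p=b[(b[:,2]>.007)&(b[:,2]<.017)&(abs(b[:,0]-.6)<.06)&(b[:,1]>-.17)]; print("plate",np.median(p[:,2]),rect(p))
    bt=b[(b[:,1]<-.27)&(b[:,2]>.02)]; print("btn",len(bt),bt.min(0).round(4),bt.max(0).round(4),bt.mean(0).round(4))
    s=A[(A[:,2]>.100)&(A[:,2]<.112)&(A[:,0]>.3)&(A[:,0]<.8)&(A[:,1]>.1)&(A[:,1]<.56)]; print("shelf",len(s),np.median(s[:,2]).round(4),rect(s))
    for q in ["jar","canister","pot"]:
        P=pts(im,cut_out(q,im)[0]["mask"]); P=P[(P[:,2]>.115)]; P=P[(abs(P-np.median(P,0))<.05).all(1)]
        (c,r)=cv2.minEnclosingCircle((P[:,:2]*1000).astype(np.float32)); 
        t=P[P[:,2]>P[:,2].max()-.008]
        print(q,np.round(c,1),round(r,1),"top",t.mean(0).round(4), P.max(0).round(4))
    h=A[(A[:,2]>.115)&(A[:,2]<.16)&(A[:,0]>.35)&(A[:,0]<.75)&(A[:,1]>.1)]
    np.save(f"hold_{n}.npy",A)
E
```

```text
scene jaw 1592 0.0735 ([[537.4000244140625, -239.6999969482422], [580.9000244140625, -260.70001220703125], [621.2000122070312, -177.39999389648438], [577.7000122070312, -156.39999389648438]], array([ 579.3, -208.5]), array([92.6, 48.3]), 64.18)
plate 0.011614132165728042 ([[570.5, -149.3000030517578], [629.5999755859375, -178.5], [652.5, -132.39999389648438], [593.2999877929688, -103.0999984741211]], array([ 611.5, -140.8]), array([51.5, 66. ]), 63.68)
btn 241 [ 0.524 -0.302  0.02 ] [ 0.6552 -0.2701  0.0619] [ 0.5463 -0.2876  0.0497]
shelf 9631 0.1057 ([[366.3999938964844, 153.8000030517578], [734.0, 145.5], [743.4000244140625, 558.9000244140625], [375.70001220703125, 567.0999755859375]], array([554.9, 356.3]), array([413.5, 367.8]), 88.71)
  return _methods._mean(a, axis=axis, dtype=dtype,
  ret = um.true_divide(
Traceback (most recent call last):
ValueError: zero-size array to reduction operation maximum which has no identity
```

```bash
python3 - <<'E'
from h import *
for n in ["scene","side"]:
    im=vision.get_image(n); A=pts(im)
    b=A[(abs(A[:,0]-.585)<.09)&(abs(A[:,1]+.2)<.13)]
    if n=="side":
        j=b[(b[:,2]>.068)&(b[:,2]<.085)]; print(n,"jaw",len(j),np.median(j[:,2]).round(4),rect(j))
    u=np.array([np.cos(np.radians(64)),np.sin(np.radians(64))])
    L=(b[:,:2]-[.5863,-.1941])@np.c_[u,[-u[1],u[0]]]
    m=(L[:,0]<-.1)&(b[:,2]>.015)&(abs(L[:,1])<.03); B=np.c_[L,b[:,2]][m]; print("btn in block",len(B),B.min(0).round(4),B.max(0).round(4),np.median(B,0).round(4))
    s=A[(A[:,2]>.100)&(A[:,2]<.112)&(A[:,0]>.3)&(A[:,0]<.8)&(A[:,1]>.1)&(A[:,1]<.42)]; print("shelf",len(s),np.median(s[:,2]).round(4),rect(s))
    # front edge: min y per x bin near lip
    e=[]
    for x in np.arange(.38,.735,.01):
        q=s[(abs(s[:,0]-x)<.005)]
        if len(q)>5: e.append((x,np.sort(q[:,1])[1]))
    e=np.array(e); 
    f=np.polyfit(e[:,0],e[:,1],1); r=e[:,1]-np.polyval(f,e[:,0]); k=abs(r)<.006; f=np.polyfit(e[k,0],e[k,1],1); print("front edge slope deg",np.degrees(np.arctan(f[0])).round(2),"y at .65",np.polyval(f,.65).round(4),k.sum(),len(e))
    for name,x0 in [("jar",.65),("canister",.55),("pot",.45)]:
        P=A[(A[:,2]>.112)&(A[:,2]<.2)&(abs(A[:,0]-x0)<.055)&(A[:,1]<.36)&(A[:,1]>.192)]
        c,r=cv2.minEnclosingCircle((P[:,:2]*1000).astype(np.float32)); t=P[P[:,2]>P[:,2].max()-.01]
        print(name,len(P),np.round(c,1),round(r,1),"top",t.mean(0).round(4),P.min(0).round(4),P.max(0).round(4))
    H=A[(A[:,2]>.116)&(A[:,2]<.16)&(A[:,0]>.38)&(A[:,0]<.6)&(A[:,1]>.14)&(A[:,1]<.192)]
    for lo,hi in [(.39,.48),(.5,.59)]:
        h=H[(H[:,0]>lo)&(H[:,0]<hi)]; 
        if len(h): print("lab",len(h),np.percentile(h,2,axis=0).round(4),np.percentile(h,98,axis=0).round(4),h.mean(0).round(4), np.degrees(np.arctan(np.polyfit(h[:,0],h[:,1],1)[0])).round(2))
E
```

```text
btn in block 156 [-0.1122 -0.0189  0.0355] [-0.1002  0.0156  0.0625] [-0.1074 -0.0069  0.0541]
shelf 9080 0.1056 ([[366.3999938964844, 158.60000610351562], [734.5999755859375, 145.3000030517578], [741.9000244140625, 348.79998779296875], [373.79998779296875, 362.1000061035156]], array([554.2, 253.7]), array([203.6, 368.4]), 87.94)
front edge slope deg -2.27 y at .65 0.15 36 36
jar 1247 [651.7 242.7] 32.3 top [0.6512 0.241  0.1779] [0.6198 0.2105 0.1121] [0.6813 0.2704 0.1824]
canister 1437 [551.1 245. ] 34.7 top [0.5537 0.2433 0.1722] [0.5191 0.2129 0.112 ] [0.5851 0.2789 0.1767]
pot 999 [453.  247.7] 40.7 top [0.4536 0.2478 0.1378] [0.4142 0.2085 0.112 ] [0.4929 0.2876 0.1432]
lab 474 [0.4214 0.156  0.1167] [0.4794 0.167  0.1515] [0.4522 0.16   0.1365] -1.29
lab 531 [0.52   0.1545 0.1171] [0.5786 0.1657 0.1511] [0.5506 0.1583 0.1365] -1.27
side jaw 1510 0.0735 ([[539.0999755859375, -242.10000610351562], [579.2999877929688, -261.3999938964844], [620.0, -176.5], [579.7999877929688, -157.1999969482422]], array([ 579.6, -209.3]), array([94.1, 44.6]), 64.37)
btn in block 319 [-0.1137 -0.019   0.0246] [-0.104   0.0162  0.0625] [-0.1118 -0.0017  0.0493]
shelf 6286 0.1054 ([[369.6000061035156, 156.6999969482422], [734.7000122070312, 143.60000610351562], [742.0, 349.0], [376.8999938964844, 362.0]], array([555.8, 252.8]), array([205.5, 365.3]), 87.95)
front edge slope deg -1.99 y at .65 0.1497 36 36
jar 905 [649.2 241. ] 31.3 top [0.6492 0.2397 0.1775] [0.6193 0.211  0.112 ] [0.6805 0.2652 0.1828]
canister 1144 [552.3 246.4] 34.0 top [0.5514 0.2409 0.1718] [0.5199 0.2128 0.1124] [0.5837 0.2801 0.1754]
pot 883 [452.2 247. ] 40.6 top [0.4528 0.248  0.1371] [0.415  0.2064 0.112 ] [0.4912 0.287  0.1423]
lab 527 [0.4213 0.1553 0.1169] [0.4787 0.1662 0.1505] [0.4498 0.159  0.1356] -1.89
lab 514 [0.5197 0.1538 0.1168] [0.5776 0.1652 0.1507] [0.5484 0.1575 0.1355] -2.33
```

>>> {"name": "play_rows", "arguments": {
  "increments": "-2.44 -2.87 0 0 -1;-2.44 -2.87 0 0 -1;-2.44 -2.87 0 0 -1;-2.44 -2.87 0 0 -1;-2.44 -2.87 0 0 -1"
}}

```text
clock: 1.82
position: [0.3056, 0.3901, 0.2268]
ee_rot: [0.645, 3.074, 0.0]
force: [1.5, 0.3, 0.9]
width: 0.691
gripper_force: 0.0
```

>>> {"name": "play_rows", "arguments": {
  "increments": "-2.44 -2.87 0 0 -1;-2.44 -2.87 0 0 -1;-2.44 -2.87 0 0 -1;-2.44 -2.87 0 0 -1;-2.44 -2.87 0 0 -1"
}}

```text
clock: 2.23
position: [0.3595, 0.2096, 0.227]
ee_rot: [0.645, 3.074, 0.001]
force: [0.5, -0.2, 0.2]
width: 0.323
gripper_force: 0.0
```

>>> {"name": "play_rows", "arguments": {
  "increments": "-2.44 -2.87 0 0 -1;-2.44 -2.87 0 0 -1;-2.44 -2.87 0 0 -1;-2.44 -2.87 0 0 -1;-2.44 -2.87 0 0 -1"
}}

```text
clock: 2.65
position: [0.4135, 0.0291, 0.2271]
ee_rot: [0.645, 3.074, 0.001]
force: [0.6, 0.6, -0.2]
width: 0.012
gripper_force: 0.0
```

>>> {"name": "play_rows", "arguments": {
  "increments": "-2.44 -2.87 0 0 -1;-2.44 -2.87 0 0 -1;-2.44 -2.87 0 0 -1;-2.44 -2.87 0 0 -1;-2.44 -2.87 0 0 -1"
}}

```text
clock: 3.07
position: [0.4676, -0.1514, 0.2271]
ee_rot: [0.645, 3.074, 0.0]
force: [1.0, 1.2, 0.5]
width: 0.004
gripper_force: 0.0
```

>>> {"name": "play_rows", "arguments": {
  "increments": "0 0 0 7.1 -1;0 0 0 7.1 -1;0 0 0 7.1 -1;0 0 0 7.1 -1;0 0 0 7.1 -1"
}}

```text
clock: 3.48
position: [0.4673, -0.1497, 0.2268]
ee_rot: [1.561, 2.726, 0.0]
force: [-0.2, -0.5, -0.4]
width: 0.004
gripper_force: 0.0
```

>>> {"name": "play_rows", "arguments": {
  "increments": "0 0 0 7.05 -1;0 0 0 7.05 -1;0 0 0 7.05 -1;0 0 0 7.05 -1;0 0 0 7.05 -1"
}}

```text
clock: 3.9
position: [0.4674, -0.1495, 0.2269]
ee_rot: [2.312, 2.126, 0.001]
force: [0.1, -0.8, -0.1]
width: 0.005
gripper_force: 0.0
```

>>> {"name": "play_rows", "arguments": {
  "increments": "0 0 0 7.05 -1;0 0 0 7.05 -1;0 0 0 7.05 -1;0 0 0 0 -1"
}}

```text
clock: 4.23
position: [0.4674, -0.1494, 0.2268]
ee_rot: [2.663, 1.666, 0.0]
force: [-0.6, -0.6, -0.3]
width: 0.008
gripper_force: 0.0
```

```bash
cat >> h.py <<'E'
from scipy.spatial.transform import Rotation as Ro
def go(x,y,z,yaw):
    s=arm.observe(); R=Ro.from_rotvec(s["ee_rot"]).as_matrix()
    d=R.T@(np.array([x,y,z])-s["position"]); cur=np.degrees(np.arctan2(R[1,0],R[0,0]))
    print("pos",s["position"].round(4),"yaw",cur.round(2),"tilt",R[:,2].round(4),"delta cm",(d*100).round(2),"turn",round((cur-yaw+180)%360-180,2),"F",s["force"].round(1),"t",round(s["clock"],2),"q",s["joints"].round(2))
YB=64.2; u=np.array([np.cos(np.radians(YB)),np.sin(np.radians(YB))]); v=np.array([-u[1],u[0]]); O=np.array([.5864,-.1945])
def blk(x,y=0): return O+x*u+y*v
E
python3 -c "
from h import *
go(*blk(-.150),.03,YB)"
```

```text
pos [ 0.4674 -0.1494  0.2268] yaw 64.07 tilt [ 2.e-04 -0.e+00 -1.e+00] delta cm [-13.85  12.71  19.68] turn -0.13 F [-0.6 -0.6 -0.3] t 4.23 q [-0.49  0.26  0.87  1.94 -0.23  1.04  0.03]
```

>>> {"name": "play_rows", "arguments": {
  "increments": "-2.77 2.54 0 0 -1;-2.77 2.54 0 0 -1;-2.77 2.54 0 0 -1;-2.77 2.54 0 0 -1;-2.77 2.54 0 0 -1"
}}

```text
clock: 4.65
position: [0.5224, -0.3308, 0.2265]
ee_rot: [-2.653, -1.681, -0.001]
force: [0.4, -0.0, 1.7]
width: 0.003
gripper_force: 0.0
```

>>> {"name": "play_rows", "arguments": {
  "increments": "0 0 3.5 0 -1;0 0 3.5 0 -1;0 0 3.5 0 -1;0 0 3.5 0 -1;0 0 3.5 0 -1"
}}

```text
clock: 5.07
position: [0.5219, -0.3292, 0.0501]
ee_rot: [-2.654, -1.68, -0.001]
force: [0.4, 0.5, 1.3]
width: 0.003
gripper_force: 0.0
```

>>> {"name": "play_rows", "arguments": {
  "increments": "0 0 2.1 0 -1;0 0 0 0 -1"
}}

```text
clock: 5.23
position: [0.5195, -0.3272, 0.0262]
ee_rot: [-2.649, -1.676, 0.005]
force: [-0.8, -0.2, 0.5]
width: 0.006
gripper_force: 0.0
```

```bash
python3 -c "
from h import *
go(*blk(-.1215),.03,YB)
im=vision.get_image('side'); save(im,'side1')"
```

```text
pos [ 0.5195 -0.3272  0.0262] yaw 64.63 tilt [-0.0063  0.004  -1.    ] delta cm [ 2.7   0.26 -0.38] turn 0.43 F [-0.8 -0.2  0.5] t 5.23 q [ 0.05  0.73  0.65  1.82 -0.59  0.8   0.56]
```

View pics/side1.png

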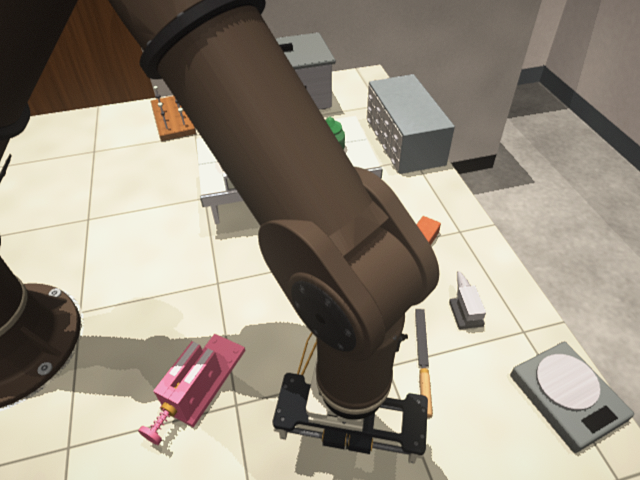

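The shut gripper stands behind the steel button at about (350,440). The tweezers and file are untouched. Now I push.

>>> {"name": "play_rows", "arguments": {
  "increments": "0.6 0.26 -0.4 -0.4 -1;0.8 0 0 0 -1;0.8 0 0 0 -1;0.6 0 0 0 -1;0.6 0 0 0 -1"
}}

```text
clock: 5.7
position: [0.5401, -0.2999, 0.0361]
ee_rot: [2.649, 1.683, 0.002]
force: [-0.9, -4.0, 2.5]
width: 0.006
gripper_force: 2.2
```

>>> {"name": "play_rows", "arguments": {
  "increments": "0.6 0 0 0 -1;0.6 0 0 0 -1;0.6 0 0 0 -1;0.6 0 0 0 -1;0.4 0 0 0 -1"
}}

```text
clock: 6.12
position: [0.5512, -0.2759, 0.0357]
ee_rot: [2.651, 1.68, -0.001]
force: [-2.2, -7.6, 3.7]
width: 0.008
gripper_force: 3.9
```

```bash
python3 -c "
from h import *
go(*blk(-.0815),.03,YB)"
```

```text
pos [ 0.5512 -0.2759  0.0357] yaw 64.74 tilt [ 0.0014 -0.0032 -1.    ] delta cm [ 0.72 -0.37  0.56] turn 0.54 F [-2.2 -7.6  3.7] t 6.12 q [-0.06  0.71  0.66  1.82 -0.59  0.81  0.47]
```

>>> {"name": "play_rows", "arguments": {
  "increments": "0.3 0 0 0 -1;0.3 0 0 0 -1;0.2 0 0 0 -1;0 0 0 0 -1"
}}

```text
clock: 6.45
position: [0.5537, -0.2707, 0.0357]
ee_rot: [2.65, 1.677, -0.004]
force: [-2.4, -11.1, 2.6]
width: 0.002
gripper_force: 5.6
```

```bash
python3 -c "
from h import *
go(*blk(-.0815),.03,YB)"
```

```text
pos [ 0.5537 -0.2707  0.0357] yaw 64.65 tilt [ 8.0e-04 -5.5e-03 -1.0e+00] delta cm [ 0.14 -0.37  0.57] turn 0.45 F [ -2.4 -11.1   2.6] t 6.45 q [-0.07  0.72  0.67  1.82 -0.59  0.81  0.46]
```

>>> {"name": "play_rows", "arguments": {
  "increments": "0.3 0 0 0 -1;0.2 0 0 0 -1;0 0 0 0 -1"
}}

```text
clock: 6.7
position: [0.5537, -0.2705, 0.0359]
ee_rot: [2.65, 1.671, -0.01]
force: [-7.3, -22.3, 0.6]
width: 0.006
gripper_force: 11.6
```

```bash
python3 -c "
from h import *
go(*blk(-.0815),.03,YB)
im=vision.get_image('scene');A=pts(im)
L=(A[:,:2]-O)@np.c_[u,v]; m=(abs(L[:,1])<.008)&(L[:,0]>.032)&(L[:,0]<.1)&(A[:,2]>.03)&(A[:,2]<.09)
if m.any(): print(m.sum(),L[m].min(0),L[m].max(0),A[m,2].max())
save(im,'scene1')"
```

```text
pos [ 0.5537 -0.2705  0.0359] yaw 64.46 tilt [-8.000e-04 -1.080e-02 -9.999e-01] delta cm [ 0.12 -0.37  0.59] turn 0.26 F [ -7.3 -22.3   0.6] t 6.7 q [-0.08  0.72  0.67  1.82 -0.59  0.81  0.45]
399 [ 0.03203651 -0.00593892] [0.06858638 0.006113  ] 0.07791644990354862
```

The slide is on its hard stop (23 N) and the holder stands out to block x≈69 mm. Now I retract and rise, then go over the protruding part.

>>> {"name": "play_rows", "arguments": {
  "increments": "-1.2 0 0 0 -1;-1.5 0 0 0 -1;-1.5 0 0 0 -1;-1.5 0 0 0 -1;-1.5 0 0 0 -1"
}}

```text
clock: 7.17
position: [0.5255, -0.3273, 0.0347]
ee_rot: [-2.651, -1.684, -0.001]
force: [0.7, 0.5, 0.4]
width: 0.004
gripper_force: 0.0
```

>>> {"name": "play_rows", "arguments": {
  "increments": "0 0 -3 0 -0.2;0 0 -4 0 -0.2;0 0 -4 0 -0.2;0 0 -4 0 -0.2;0 0 -2 0 -0.2"
}}

```text
clock: 7.58
position: [0.5267, -0.3281, 0.2094]
ee_rot: [2.65, 1.681, 0.004]
force: [0.6, -0.7, 0.3]
width: 0.321
gripper_force: 0.0
```

```bash
python3 -c "
from h import *
go(*blk(.045),.2,YB)"
```

```text
pos [ 0.5267 -0.3281  0.2094] yaw 64.79 tilt [ 0.0041 -0.0014 -1.    ] delta cm [19.13 -0.24  0.95] turn 0.59 F [ 0.6 -0.7  0.3] t 7.58 q [-0.05  0.53  0.81  1.66 -0.41  1.13  0.42]
```

>>> {"name": "play_rows", "arguments": {
  "increments": "3.82 -0.05 0 0.6 0;3.82 -0.05 0 0 0;3.82 -0.05 0 0 0;3.82 -0.05 0 0 0;3.82 -0.05 0 0 0"
}}

```text
clock: 8.0
position: [0.6065, -0.1515, 0.2048]
ee_rot: [-2.66, -1.67, -0.001]
force: [0.1, -0.4, -0.4]
width: 0.498
gripper_force: 0.0
```

>>> {"name": "play_rows", "arguments": {
  "increments": "0 0 0 0 0;0 0 0 0 0"
}}

```text
clock: 8.17
position: [0.6072, -0.15, 0.204]
ee_rot: [-2.654, -1.677, -0.0]
force: [0.4, -0.6, 0.9]
width: 0.5
gripper_force: 0.0
```

```bash
python3 -c "
from h import *
go(*blk(.045),.049,YB)
im=vision.get_image('wrist');save(im,'wrist1');A=pts(im)
print(im['cam_to_world'].round(3).tolist())
L=(A[:,:2]-O)@np.c_[u,v]
for a,b in [(.034,.066),(.035,.05),(.05,.066)]:
    m=(abs(L[:,1])<.02)&(L[:,0]>a)&(L[:,0]<b)&(A[:,2]>.06)&(A[:,2]<.09)
    if m.any(): print(m.sum(),np.percentile(L[m],[2,98],axis=0).round(4).tolist(),np.median(A[m,2]).round(4))
m=(abs(L[:,1])<.015)&(L[:,0]>.032)&(L[:,0]<.1)&(A[:,2]>.06)&(A[:,2]<.09)
if m.any(): print('end',L[m].max(0))
j=(abs(L[:,1])<.04)&(L[:,0]>-.07)&(L[:,0]<.034)&(A[:,2]>.068)&(A[:,2]<.08)
print(rect(A[j]),blk(-.016))
"
```

```text
pos [ 0.6072 -0.15    0.204 ] yaw 64.57 tilt [-0.0011  0.0018 -1.    ] delta cm [-0.43  0.09 15.5 ] turn 0.37 F [ 0.4 -0.6  0.9] t 8.17 q [-0.36  0.55  0.8   1.64 -0.43  1.14  0.11]
[[0.903, 0.408, 0.134, 0.644], [-0.43, 0.859, 0.277, -0.075], [-0.002, -0.308, 0.951, 0.364], [0.0, 0.0, 0.0, 1.0]]
499 [[0.0349, -0.0052], [0.0653, 0.0039]] 0.0754
225 [[0.0354, -0.0046], [0.0497, 0.0039]] 0.0755
262 [[0.0503, -0.0053], [0.0656, 0.0039]] 0.0754
end [0.06835954 0.00394037]
([[541.4000244140625, -237.89999389648438], [581.5999755859375, -257.20001220703125], [621.7000122070312, -173.6999969482422], [581.5, -154.5]], array([ 581.6, -205.8]), array([92.6, 44.6]), 64.38) [ 0.5794363 -0.2089051]
```

View pics/wrist1.png

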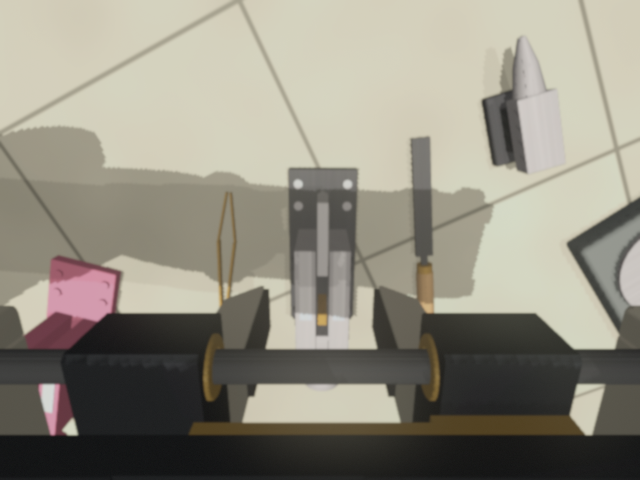

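The holder shows at (322,240), standing out of the jaws, and the button is back out. I descend and grip.

>>> {"name": "play_rows", "arguments": {
  "increments": "-0.4 0.1 3.5 0.3 0;0 0 3.5 0 0;0 0 3.5 0 0;0 0 3 0 0;0 0 1.5 0 0"
}}

```text
clock: 8.63
position: [0.6029, -0.1596, 0.0515]
ee_rot: [-2.666, -1.658, 0.005]
force: [-0.1, 1.3, -0.0]
width: 0.504
gripper_force: 0.0
```

>>> {"name": "play_rows", "arguments": {
  "increments": "0 0 0 0 0;0 0 0 0 0"
}}

```text
clock: 8.8
position: [0.6043, -0.16, 0.0548]
ee_rot: [-2.667, -1.659, 0.002]
force: [-1.4, 0.9, -0.3]
width: 0.505
gripper_force: 0.8
```

```bash
python3 -c "
from h import *
go(*blk(.045),.049,YB)"
```

```text
pos [ 0.6043 -0.16    0.0548] yaw 63.76 tilt [-1.5e-03 -3.0e-04 -1.0e+00] delta cm [ 0.61 -0.12  0.57] turn -0.44 F [-1.4  0.9 -0.3] t 8.8 q [-0.27  0.71  0.69  1.78 -0.57  0.86  0.23]
```

>>> {"name": "play_rows", "arguments": {
  "increments": "0.4 -0.1 0 -0.4 0;0.3 0 0 0 0;0 0 0.5 0 0;0 0 0 0 0"
}}

```text
clock: 9.13
position: [0.6078, -0.1511, 0.0499]
ee_rot: [2.659, 1.673, 0.001]
force: [-0.7, 0.6, 0.1]
width: 0.5
gripper_force: 0.0
```

```bash
python3 -c "
from h import *
go(*blk(.045),.049,YB)"
```

```text
pos [ 0.6078 -0.1511  0.0499] yaw 64.34 tilt [ 8.e-04  5.e-04 -1.e+00] delta cm [-0.34 -0.05  0.09] turn 0.14 F [-0.7  0.6  0.1] t 9.13 q [-0.28  0.71  0.68  1.78 -0.58  0.85  0.23]
```

>>> {"name": "play_rows", "arguments": {
  "increments": "-0.2 0 0.1 0 -1;0 0 0 0 -1;0 0 0 0 -1;0 0 0 0 -1;0 0 0 0 -1",
  "grip_force": 15
}}

```text
clock: 9.55
position: [0.6066, -0.1538, 0.0488]
ee_rot: [2.66, 1.671, 0.0]
force: [0.6, 0.0, -0.5]
width: 0.186
gripper_force: 0.0
```

>>> {"name": "play_rows", "arguments": {
  "increments": "0 0 0 0 -1;0 0 0 0 -1;0 0 0 0 -1",
  "grip_force": 40
}}

```text
clock: 9.8
position: [0.6066, -0.1537, 0.0487]
ee_rot: [2.66, 1.671, 0.0]
force: [-0.9, -0.8, 0.8]
width: 0.095
gripper_force: 40.0
```

```bash
python3 -c "
from h import *
go(*blk(.045),.049,YB); print(arm.observe()['width']*.092)"
```

```text
pos [ 0.6066 -0.1537  0.0487] yaw 64.29 tilt [ 0.e+00 -1.e-04 -1.e+00] delta cm [-0.05 -0.05 -0.03] turn 0.09 F [-0.9 -0.8  0.8] t 9.8 q [-0.27  0.71  0.68  1.79 -0.58  0.85  0.23]
0.00874480964109607
```

Gripped at 8.7 mm. Now I lift straight up.

>>> {"name": "play_rows", "arguments": {
  "increments": "0 0 -1.5 0 -1;0 0 -3 0 -1;0 0 -4 0 -1;0 0 -4 0 -1;0 0 -4 0 -1"
}}

```text
clock: 10.22
position: [0.606, -0.1537, 0.2153]
ee_rot: [-2.66, -1.671, 0.001]
force: [1.1, 0.5, -0.1]
width: 0.094
gripper_force: 40.0
```

>>> {"name": "play_rows", "arguments": {
  "increments": "0 0 -3 0 -1;0 0 0 7 -1;0 0 0 7 -1;0 0 0 7 -1;0 0 0 7 -1"
}}

```text
clock: 10.63
position: [0.6065, -0.1534, 0.2439]
ee_rot: [-2.988, -0.969, -0.001]
force: [0.7, 0.1, -1.5]
width: 0.097
gripper_force: 40.0
```

>>> {"name": "play_rows", "arguments": {
  "increments": "0 0 0 7 -1;0 0 0 7 -1;0 0 0 7 -1;0 0 0 7 -1;0 0 0 7 -1"
}}

```text
clock: 11.05
position: [0.6065, -0.1534, 0.2436]
ee_rot: [-3.141, -0.026, 0.0]
force: [0.6, -0.0, -0.9]
width: 0.094
gripper_force: 40.0
```

```bash
python3 -c "
from h import *
go(.654,.1562,.24,-2)"
```

```text
pos [ 0.6065 -0.1534  0.2436] yaw 0.95 tilt [-2.e-04  3.e-04 -1.e+00] delta cm [  5.26 -30.88   0.37] turn 2.95 F [ 0.6 -0.  -0.9] t 11.05 q [-0.51  0.63  1.13  1.6  -0.59  1.29 -0.84]
```

>>> {"name": "play_rows", "arguments": {
  "increments": "0.65 -3.86 0 1.5 -1;0.65 -3.86 0 1.5 -1;0.65 -3.86 0 0 -1;0.65 -3.86 0 0 -1;0.65 -3.86 0 0 -1"
}}

```text
clock: 11.47
position: [0.6418, 0.0409, 0.2436]
ee_rot: [-3.141, 0.047, 0.0]
force: [0.5, 0.2, -0.8]
width: 0.097
gripper_force: 40.0
```

>>> {"name": "play_rows", "arguments": {
  "increments": "0.65 -3.86 0 0 -1;0.65 -3.86 1.5 0 -1;0.65 -3.86 2 0 -1;0 0 0 0 -1;0 0 0 0 -1"
}}

```text
clock: 11.88
position: [0.6634, 0.1556, 0.2075]
ee_rot: [3.141, -0.038, -0.005]
force: [-1.4, -0.7, -0.8]
width: 0.093
gripper_force: 40.0
```

```bash
python3 -c "
from h import *
go(.654,.1562,.2,-2)
for n in ['scene','side']:
    im=vision.get_image(n);save(im,n+'2');A=pts(im)
    s=A[(A[:,2]>.100)&(A[:,2]<.112)&(A[:,0]>.3)&(A[:,0]<.8)&(A[:,1]>.1)&(A[:,1]<.42)]
    for nm,m in [('lab1',(A[:,2]>.116)&(A[:,2]<.156)&(A[:,0]>.41)&(A[:,0]<.49)&(A[:,1]>.14)&(A[:,1]<.185)),('lab2',(A[:,2]>.116)&(A[:,2]<.156)&(A[:,0]>.51)&(A[:,0]<.59)&(A[:,1]>.14)&(A[:,1]<.185)),('held',(A[:,2]>.158)&(A[:,2]<.198)&(A[:,0]>.6)&(A[:,0]<.7)&(A[:,1]>.12)&(A[:,1]<.192))]:
        h=A[m]
        if len(h)<10: print(nm,len(h)); continue
        print(n,nm,len(h),np.percentile(h,[2,98],axis=0).round(4).tolist(),np.median(h,0).round(4),'yaw',np.degrees(np.arctan(np.polyfit(h[:,0],h[:,1],1)[0])).round(2))
"
```

```text
pos [0.6634 0.1556 0.2075] yaw -1.38 tilt [-3.4e-03 -4.0e-04 -1.0e+00] delta cm [-0.94 -0.03  0.75] turn 0.62 F [-1.4 -0.7 -0.8] t 11.88 q [-0.91  0.77  1.13  1.5  -0.7   1.33 -1.31]
scene lab1 484 [[0.4216, 0.1562, 0.1169], [0.4798, 0.1671, 0.1509]] [0.4532 0.1593 0.1372] yaw -0.97
scene lab2 531 [[0.5198, 0.1543, 0.1173], [0.5787, 0.1652, 0.1511]] [0.5517 0.1576 0.1386] yaw -1.16
scene held 255 [[0.6309, 0.151, 0.1711], [0.6846, 0.1571, 0.1977]] [0.664  0.1542 0.1811] yaw -1.65
side lab1 528 [[0.4213, 0.1553, 0.1171], [0.4786, 0.1658, 0.1508]] [0.4496 0.1586 0.1364] yaw -2.01
side lab2 511 [[0.5196, 0.1538, 0.1168], [0.577, 0.1645, 0.1506]] [0.5483 0.1571 0.1366] yaw -2.14
side held 294 [[0.6297, 0.1478, 0.1721], [0.6824, 0.154, 0.1977]] [0.656  0.1509 0.1848] yaw -1.59
```

View pics/side2.png

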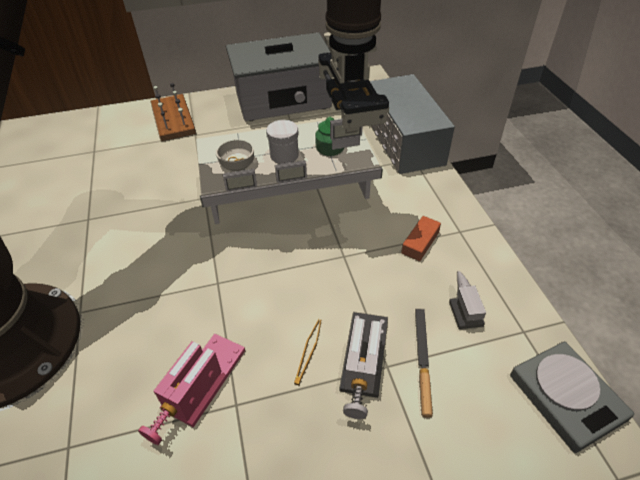

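The holder is at (345,135), in front of the jar, window face toward the viewer. I shift x by −9.5 mm, then compare its frame face with the fitted labels in the same camera.

>>> {"name": "play_rows", "arguments": {
  "increments": "-0.5 0 0 0.5 -1;-0.45 0 0 0 -1;0 0 0 0 -1;0 0 0 0 -1"
}}

```text
clock: 12.32
position: [0.6546, 0.1515, 0.2104]
ee_rot: [-3.14, 0.062, -0.001]
force: [1.1, -0.4, -1.4]
width: 0.098
gripper_force: 40.0
```

```bash
cat > cmp.py <<'E'
from h import *
s=arm.observe(); zt=s["position"][2]; go(.654,.1562,.2,-2); zb=zt-.0367; t=np.tan(np.radians(2))
for n in ['scene','side']:
    im=vision.get_image(n);A=pts(im)
    yy=A[:,1]+t*(A[:,0]-.65)
    for nm,xc,b in [('lab1',.450,.088),('lab2',.549,.088),('held',.648,zb)]:
        fr=(abs(A[:,0]-xc)<.036)&(A[:,2]>b+.028)&(A[:,2]<b+.058)&(yy>.135)&(yy<.175)
        if nm=='held': fr&=(abs(A[:,0]-s["position"][0])>.012)
        q=A[fr]; h,e=np.histogram(yy[fr],bins=np.arange(.135,.176,.0005)); k=h.argmax(); f=fr&(abs(yy-e[k]-.00025)<.0015)
        print(n,nm,'face y',yy[f].mean().round(4),f.sum(),'x',np.percentile(A[f,0],[1,99]).round(4),'slope',np.degrees(np.arctan(np.polyfit(A[f,0],A[f,1],1)[0])).round(2), 'z',A[f,2].min().round(4),A[f,2].max().round(4))
E
python3 cmp.py
```

```text
pos [0.6546 0.1515 0.2104] yaw -2.28 tilt [ 5.e-04  8.e-04 -1.e+00] delta cm [-0.08 -0.47  1.04] turn -0.28 F [ 1.1 -0.4 -1.4] t 12.32 q [-0.93  0.76  1.14  1.52 -0.7   1.32 -1.32]
scene lab1 face y 0.1521 235 x [0.4211 0.4802] slope -2.14 z 0.1162 0.1459
scene lab2 face y 0.1534 266 x [0.5198 0.5782] slope -1.99 z 0.1161 0.1459
scene held face y 0.1473 77 x [0.6667 0.6777] slope -1.58 z 0.202 0.231
side lab1 face y 0.1513 290 x [0.4205 0.4786] slope -1.8 z 0.1163 0.146
side lab2 face y 0.1536 269 x [0.5191 0.5783] slope -1.91 z 0.1163 0.1457
side held face y 0.1473 152 x [0.6177 0.6763] slope -2.44 z 0.2018 0.2317
```

>>> {"name": "play_rows", "arguments": {
  "increments": "0 -0.5 1 -0.3 -1;0 0 2 0 -1;0 0 1.8 0 -1;0 0 1 0 -1;0 0 0 0 -1"
}}

```text
clock: 12.83
position: [0.6536, 0.1576, 0.1489]
ee_rot: [3.14, -0.052, -0.006]
force: [-0.7, 0.3, -1.9]
width: 0.097
gripper_force: 40.0
```

>>> {"name": "play_rows", "arguments": {
  "increments": "0 0 0 0 -1;0 0 0 0 -1;0 0 0 0 -1"
}}

```text
clock: 13.08
position: [0.6558, 0.1569, 0.153]
ee_rot: [-3.141, 0.053, -0.003]
force: [-0.6, -0.4, 0.1]
width: 0.093
gripper_force: 40.0
```

```bash
python3 cmp.py
```

```text
pos [0.6558 0.1569 0.153 ] yaw -1.92 tilt [ 1.7e-03  1.0e-04 -1.0e+00] delta cm [-0.16  0.07 -4.7 ] turn 0.08 F [-0.6 -0.4  0.1] t 13.08 q [-0.92  0.81  1.1   1.58 -0.75  1.22 -1.28]
scene lab1 face y 0.1522 226 x [0.4208 0.4801] slope -2.41 z 0.1164 0.1459
scene lab2 face y 0.1531 180 x [0.5196 0.5746] slope -2.52 z 0.116 0.1457
scene held face y 0.1529 60 x [0.6678 0.678 ] slope -0.23 z 0.1449 0.1739
side lab1 face y 0.1512 295 x [0.4208 0.4793] slope -1.99 z 0.1163 0.146
side lab2 face y 0.1532 268 x [0.5201 0.5782] slope -1.83 z 0.1161 0.1459
side held face y 0.1531 97 x [0.6186 0.6766] slope -2.03 z 0.1443 0.1738
```

Aligned: held face y 0.153 matches the fitted labels. I nudge x by −1.2 mm and insert slowly.

>>> {"name": "play_rows", "arguments": {
  "increments": "-0.12 0 0.4 0 -1;0 0 0.5 0 -1;0 0 0.4 0 -1;0 0 0.3 0 -1;0 0 0 0 -1"
}}

```text
clock: 13.6
position: [0.6533, 0.1572, 0.1348]
ee_rot: [3.141, -0.053, -0.002]
force: [0.1, 0.5, -1.1]
width: 0.098
gripper_force: 40.0
```

```bash
python3 -c "
from h import *
go(.6544,.1569,.1247,-2)"
```

```text
pos [0.6533 0.1572 0.1348] yaw -1.92 tilt [-1.3e-03 -2.0e-04 -1.0e+00] delta cm [0.11 0.03 1.01] turn 0.08 F [ 0.1  0.5 -1.1] t 13.6 q [-0.91  0.82  1.08  1.61 -0.77  1.2  -1.27]
```

>>> {"name": "play_rows", "arguments": {
  "increments": "0 0 0.3 0 -1;0 0 0.3 0 -1;0 0 0.2 0 -1;0 0 0.2 0 -1;0 0 0 0 -1"
}}

```text
clock: 14.02
position: [0.6537, 0.1571, 0.1254]
ee_rot: [3.141, -0.052, -0.001]
force: [-0.4, -1.0, -0.8]
width: 0.093
gripper_force: 40.0
```

```bash
python3 -c "
from h import *
go(.6544,.1569,.1247,-2)"; python3 cmp.py
```

```text
pos [0.6537 0.1571 0.1254] yaw -1.91 tilt [-5.e-04 -0.e+00 -1.e+00] delta cm [0.08 0.02 0.07] turn 0.09 F [-0.4 -1.  -0.8] t 14.02 q [-0.91  0.83  1.07  1.61 -0.78  1.18 -1.26]
pos [0.6537 0.1571 0.1254] yaw -1.91 tilt [-5.e-04 -0.e+00 -1.e+00] delta cm [ 0.03  0.09 -7.46] turn 0.09 F [-0.4 -1.  -0.8] t 14.02 q [-0.91  0.83  1.07  1.61 -0.78  1.18 -1.26]
scene lab1 face y 0.1518 249 x [0.4216 0.4795] slope -2.01 z 0.116 0.1458
scene lab2 face y 0.1541 155 x [0.5188 0.5581] slope -2.28 z 0.1166 0.1459
scene held face y 0.153 54 x [0.6663 0.6762] slope -3.38 z 0.1174 0.1462
side lab1 face y 0.1509 276 x [0.4205 0.4793] slope -1.85 z 0.116 0.146
side lab2 face y 0.1536 259 x [0.5194 0.5787] slope -1.96 z 0.1161 0.146
side held face y 0.1532 109 x [0.6165 0.6751] slope -2.2 z 0.117 0.1461
```

>>> {"name": "play_rows", "arguments": {
  "increments": "0.06 0 0.1 0 -1;0 0 0.1 0 -1;0 0 0.1 0 -1;0 0 0 0 -1"
}}

```text
clock: 14.45
position: [0.6549, 0.157, 0.1246]
ee_rot: [-3.14, 0.052, -0.002]
force: [-4.8, 0.6, 12.4]
width: 0.095
gripper_force: 40.0
```

```bash
python3 -c "
from h import *
go(.6544,.1569,.1247,-2)"
```

```text
pos [0.6549 0.157  0.1246] yaw -1.91 tilt [ 1.3e-03  9.0e-04 -1.0e+00] delta cm [-0.05  0.01 -0.01] turn 0.09 F [-4.8  0.6 12.4] t 14.45 q [-0.91  0.83  1.07  1.61 -0.78  1.18 -1.26]
```

>>> {"name": "play_rows", "arguments": {
  "increments": "-0.03 0 0.05 0 -1;0 0 0 0 -1;0 0 0 0 -1;0 0 0 0 -1;0 0 0 0 -1"
}}

```text
clock: 14.87
position: [0.6549, 0.157, 0.1246]
ee_rot: [-3.14, 0.052, -0.003]
force: [-4.0, 0.2, 15.9]
width: 0.095
gripper_force: 40.0
```

>>> {"name": "play_rows", "arguments": {
  "increments": "0 0 0 0 -1;0 0 0 0 -1;0 0 0 0 -1;0 0 0 0 -1;0 0 0 0 -1"
}}

```text
clock: 15.28
position: [0.6549, 0.157, 0.1246]
ee_rot: [-3.14, 0.052, -0.003]
force: [-3.3, 0.5, 15.7]
width: 0.097
gripper_force: 40.0
```

```bash
python3 cmp.py; python3 - <<'E'
from h import *
a=vision.get_image('side'); b=vision.get_image('scene')
for im,x in ((a,.649),(b,.651)):
    A=pts(im); P=A[(A[:,2]>.112)&(A[:,2]<.165)&(abs(A[:,0]-.65)<.045)&(A[:,1]<.30)&(A[:,1]>.2)]
    if len(P): print(len(P),cv2.minEnclosingCircle((P[:,:2]*1000).astype(np.float32)))
c=np.vstack([cv2.resize(im["frame"][60:240,l:l+260,::-1],None,fx=1.6*1.0,fy=1.6) for im,l in ((a,200),(b,290))])
cv2.imwrite("pics/fin.png",c)
E
```

```text
pos [0.6549 0.157  0.1246] yaw -1.91 tilt [ 0.0021  0.0011 -1.    ] delta cm [-0.07  0.07 -7.54] turn 0.09 F [-3.3  0.5 15.7] t 15.28 q [-0.91  0.83  1.07  1.61 -0.78  1.18 -1.26]
scene lab1 face y 0.1521 233 x [0.421  0.4792] slope -2.06 z 0.1161 0.146
scene lab2 face y 0.1538 187 x [0.5194 0.5589] slope -2.13 z 0.116 0.1452
scene held face y 0.153 63 x [0.6671 0.6782] slope 3.61 z 0.1161 0.1447
side lab1 face y 0.1513 288 x [0.4208 0.4792] slope -1.85 z 0.116 0.1459
side lab2 face y 0.1532 269 x [0.5193 0.5773] slope -1.96 z 0.116 0.1459
side held face y 0.1525 98 x [0.6181 0.6748] slope -2.47 z 0.1159 0.1458
301 ((638.9874267578125, 237.46188354492188), 28.381898880004883)
401 ((655.8123779296875, 241.73590087890625), 29.000699996948242)
```

View pics/fin.png

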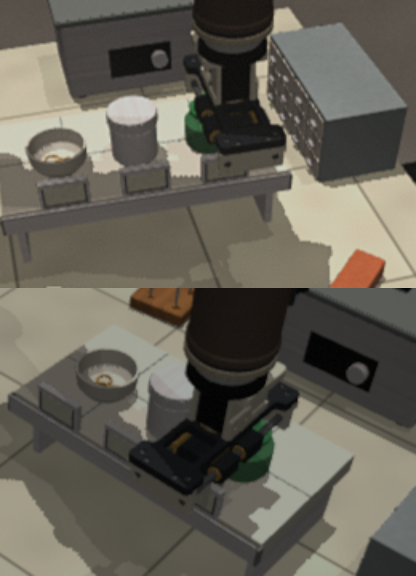

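The holder sits in line with the two fitted labels (frame face around (225,170) in the upper view) and the jar is undisturbed. The push is steady at about 15.7 N, so I hand in.

```bash
python3 -c "
from h import *
print(job.sign_off())"
```

```text
the job is handed in; nothing more can be done
None
```

The holder was ejected, the button sprang back, and the holder is now pressed home behind the lip in front of the ball-knob jar, window outward; it is still gripped, with a steady push of about 15.7 N, and the job was handed in at about 15 s.

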